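# Set out the soldering consumables in their marked places

## Task

Set out the soldering bench: stand each glass vial upright in the cup of the same colour as its cap, and stand the solder spool flat in the middle of the round cork pad. Never let a vial tip over, and leave the loupe and the brass weight where they are.

Things in the scene. Friction and masses are not known exactly. Their poses are not given: they have to be found in the camera images.
- vial_red_mid (a point): Glass vial with beige content and a red screw cap, standing upright on the bench: 27 mm in diameter, 56 mm tall (cap 22 mm in diameter, its top 11 mm). The point is its centre, half-way up (28 mm above its underside); z points up the vial. To clear the lip of the cup when setting it down, hold it with the fingertips at least 10 mm above its underside. It is round, so its yaw does not matter.
- vial_white_mid (a point): Glass vial with beige content and a white screw cap, standing upright on the bench: 25 mm in diameter, 51 mm tall (cap 20 mm in diameter, its top 10 mm). The point is its centre, half-way up (25.5 mm above its underside); z points up the vial. To clear the lip of the cup when setting it down, hold it with the fingertips at least 10 mm above its underside. It is round, so its yaw does not matter.
- vial_black_mid (a point): Glass vial with beige content and a black screw cap, standing upright on the bench: 22 mm in diameter, 43 mm tall (cap 18 mm in diameter, its top 9 mm). The point is its centre, half-way up (21.5 mm above its underside); z points up the vial. To clear the lip of the cup when setting it down, hold it with the fingertips at least 10 mm above its underside. It is round, so its yaw does not matter.
- solder_spool_mid (a point): Whitish spool of solder wire standing on its flange, axis upright: flanges 52 mm in diameter and 4 mm thick, 32 mm tall, wound to about 45 mm between them, about 0.24 kg. The point is its centre, half-way up (16 mm above its underside); z points up its axis. The rim of the top flange (28 to 32 mm up) can be gripped across from above with the fingertips reaching some 8 mm above the spool's underside.
- cup_red: Shallow round holder all of red plastic, screwed to the bench (does not move): foot 60 mm in diameter and 2 mm thick, carrying a cup of 50 mm outer and 44 mm inner diameter. Its floor is 3 mm and the top of its lip 8 mm above the bench. The origin is the centre of its underside, at bench height; z is up.
- cup_white: Shallow round holder all of white plastic, screwed to the bench (does not move): foot 60 mm in diameter and 2 mm thick, carrying a cup of 50 mm outer and 44 mm inner diameter. Its floor is 3 mm and the top of its lip 8 mm above the bench. The origin is the centre of its underside, at bench height; z is up.
- cup_black: Shallow round holder all of black plastic, screwed to the bench (does not move): foot 60 mm in diameter and 2 mm thick, carrying a cup of 50 mm outer and 44 mm inner diameter. Its floor is 3 mm and the top of its lip 8 mm above the bench. The origin is the centre of its underside, at bench height; z is up.
- spool_pad: Flat round cork pad with a thin aluminium edge, 72 mm in diameter, fixed to the bench, its top 4 mm above the bench; no lip. The origin is the centre of its underside, at bench height; z is up.
- loupe_mid (a point): Black eye loupe standing loose on the bench, 37 mm in diameter, 35 mm tall; the point is its centre, half-way up. To be left where it stands. (A flat clear die box, 51 x 51 x 13 mm, lies loose among the work; it plays no part.)
- weight_mid (a point): Brass balance weight standing loose on the bench, 22 mm in diameter, 38 mm tall; the point is its centre, half-way up. To be left where it stands.

How it is judged:
By the outcome, as a careful person would: the job done as asked, in the order asked, and still so for the second after the job is handed in, with the robot touching nothing.
It also fails if it takes over 99 s, if anything falls off the work surface, if the arm or the gripper's body presses on something with over 40 N, if the wrist force passes 120 N, or if a joint passes its speed limit or range.

## Robot

A 7-joint arm with a two-finger parallel gripper is mounted at the origin on a cart in front of the work surface, level with it; the furniture and walls round the work are solid. World frame = base frame: x ahead of the robot, y to its left, z up, the work surface at z = 0. Lengths are in m, angles in rad, forces in N, time in s.
With the tool pointing down it reaches from about 0.425 to 0.95 m from the base axis. Payload 16.7 kg.
Tool frame: the origin (TCP) lies midway between the tips of the shut fingers; the grasp point (between the pads) lies 19 mm behind it (arm.pinch_z is the distance from the TCP to the grasp point, in m); z points along the fingers, y is the line along which they close (so a half turn about z gives the same grasp; the last joint's range is limited). The gripper opens to 94 mm and grips with 3 to 60 N. Pads are 16 mm wide; open, the fingers measure 119 mm over their backs; the gripper's body (75 mm by 177 mm) begins 78 mm behind the grasp point.
Start: joints at [1.093, 0.426, 0.074, 1.606, -0.034, 1.111, -0.067], TCP at [0.218, -0.639, 0.205] pointing down, gripper open.
Joint ranges: [-2.85, 2.85], [-0.5, 2.14], [-1.23, 1.37], [0.21, 2.46], [-1.02, 4.16], [0.16, 2.05], [-2.73, 2.73]. Speed limits (rad/s): [1.89, 1.89, 2.39, 2.39, 3.01, 3.01, 3.01].

## Interface

Orientations are given as a 3x3 rotation matrix whose columns are the frame's x, y, z axes.
In Python, from plant import arm gives the robot as it stands.
- The arm moves only by the shell command python3 -m inch 'ROWS' [FORCE]. ROWS is JSON, a list of rows, each an object of numbers: "rx", "ry", "rz": the turn, a rotation vector about the tool's x, y, z as a fraction of full scale; "x", "y", "z": the shift along the tool's x, y, z as a fraction of full scale; "jaw": the closure, from 0 (fully open) to 1 (shut). In form: [{"rx": .., "ry": .., "rz": .., "x": .., "y": .., "z": .., "jaw": ..}, ...]. A call has 1 to 12 rows; each row is the pose to reach, as a shift and turn from the pose commanded when the call began, along the tool's axes at that moment; what a row does not reach only later rows make up. Full scale, the value 1, is 200 mm for a shift and 45 degrees for a turn. A row lasts 1/12 s, in which the tool goes at most 41.7 mm and 7.16 degrees, less where a joint would pass 70% of its speed; a pose out of reach is approached as far as the arm can. A call with a number of a shift or a turn outside -1 to 1 is refused whole. A call with a gripper value outside its range is refused whole. The fingers move at their own pace and stop on an object; FORCE is the grip in N (left out, the last holds). Time passes only in rows, so rows that repeat a pose let the fingers close. It gives the time, the measured TCP pose, the force, the opening and the grip force at its end, in the units of the state.
- arm.state(): the state, without advancing time (a new reading comes with each control period).
- arm.grab_frame(name): name is "side" or "top" or "wrist"; returns (picture, depth): 480x640x3 uint8, red, green, blue; 480x640 float32, m along the optical axis (not along the pixel's ray), 0 where there is no reading.
- arm.get_calibration(name): a dict with "vertical_fov" (degrees; the focal length in pixels is half the picture's height over the tangent of half this angle, whatever the lens; pixels are square), "cx", "cy" (the principal point, pixels), "rvec" (rotation vector, rad) and "tvec" (3), from world to camera coordinates, as OpenCV has them. Camera axes: x right, y down, z forward; pixel columns grow to the right and rows downward; lengths in m; the calibration is good to about 2 mm. A picture is of the moment at which its call begins: read the wrist's pose just before it. get_calibration takes no time and is no camera call; for the wrist camera it gives the pose at the moment of the call.
- arm.job_done(): hands the job in; it is judged then, once.
Trained networks look in the newest picture that a camera, given by its name, has taken for a name from the list of things; names that differ only in an ending like _2 or _b are one class to them, and where a whole thing is asked for, a point or a joint stands for the part that bears it (a point fixed in the world has none). Each returns a list of dicts, best first, with "p" (0 to 1); they miss things now and then, are a little off and sometimes report something else, mostly with a low value. They report only what shows in the picture. A call takes as long as a camera call.
- arm.cut_out(camera, name): "mask" (480x640 bool, what is visible of it) and "at" ([column, row] in pixels, amid what is visible of it).
- arm.tip_of(camera, name): "at" ([column, row] in pixels: a listed point, or the origin of a listed thing).
The state is a dict: "t": time; "joint_positions": joint angles; "qvel": joint speeds; "tau": joint torques, N m; "position": TCP position; "tool_rot": TCP orientation; "contact_force": force on the tool from outside, world axes, zero at the start; "ft_torque": the same for the moment, N m; "opening": opening from 0.0 (shut) to 1.0 (fully open); "finger_force": force on a finger pad.
Only numpy, scipy, OpenCV 4.12 (cv2) and the standard library are available. Lean on these libraries where they do the work, as an engineer would, in place of code of your own. Each camera call takes 0.05 s, during which the arm holds its last target. There are 200 camera calls.

## Working session

There is one attempt and no reset: what is moved stays moved. The work goes in short steps, Python scripts to look and compute and a shell command to move; the robot and the scene stay as the last step left them, time stands still between calls to the robot, and variables do not carry over. Pictures are saved under pics/ and viewed, at most 16 in all, crops included, and the job is handed in when it is done.

```bash
ls; mkdir -p pics; cat > h.py <<'E'
import numpy as np, cv2
from plant import arm
N=["vial_red_mid","vial_white_mid","vial_black_mid","solder_spool_mid","cup_red","cup_white","cup_black","spool_pad","loupe_mid","weight_mid"]
Z=dict(zip(N,[.028,.0255,.0215,.016,0,0,0,0,.0175,.019]))
def ray(c,uv,z,cal=None):
    c=cal or arm.get_calibration(c); f=240/np.tan(np.radians(c["vertical_fov"])/2)
    R=cv2.Rodrigues(np.array(c["rvec"],float))[0]; o=-R.T@np.array(c["tvec"],float).ravel()
    d=R.T@np.array([(uv[0]-c["cx"])/f,(uv[1]-c["cy"])/f,1]); return o+d*(z-o[2])/d[2]
def snap(c,fn=None):
    cal=arm.get_calibration(c); im,d=arm.grab_frame(c)
    if fn: cv2.imwrite("pics/"+fn,im[:,:,::-1])
    return cal,im,d
def find(c,cal,names=N):
    for n in names:
        for r in arm.tip_of(c,n)[:2]:
            print(c,n,round(r["p"],2),np.round(r["at"]),np.round(ray(c,r["at"],Z[n],cal),3)[:2])
E
python3 - <<'E'
from h import *
for c in("top","side"):
    cal,im,d=snap(c,c+"0.png"); print(cal); find(c,cal)
s=arm.state(); print(s["t"],s["position"],s["tool_rot"],s["opening"],arm.pinch_z)
E
```

```text
pics
{'vertical_fov': 45.800648566292544, 'cx': 313.50953765067834, 'cy': 240.84630825699344, 'rvec': array([ 2.13089972, -2.18684505,  0.18909266]), 'tvec': array([-0.00612103,  0.52008185,  1.06284498])}
top vial_red_mid 0.64 [343. 284.] [ 0.436 -0.075]
top vial_white_mid 0.56 [183. 201.] [0.608 0.234]
top vial_black_mid 0.52 [254. 288.] [0.433 0.098]
top solder_spool_mid 0.62 [436. 281.] [ 0.438 -0.26 ]
top cup_red 0.67 [260. 210.] [0.592 0.086]
top cup_white 0.78 [433. 196.] [ 0.612 -0.268]
top cup_black 0.62 [332. 193.] [ 0.622 -0.061]
top cup_black 0.57 [180. 274.] [0.466 0.245]
top spool_pad 0.79 [182. 270.] [0.472 0.241]
top loupe_mid 0.57 [305. 238.] [ 0.528 -0.004]
top loupe_mid 0.55 [181. 274.] [0.464 0.239]
top weight_mid 0.62 [391. 236.] [ 0.528 -0.174]
{'vertical_fov': 49.792803907678596, 'cx': 329.2119069959802, 'cy': 241.16252637718307, 'rvec': array([ 0.692113  , -2.32433379,  1.42792689]), 'tvec': array([0.45622524, 0.16508034, 0.80296353])}
side vial_red_mid 0.87 [394. 247.] [ 0.436 -0.071]
side vial_white_mid 0.89 [227. 292.] [0.612 0.237]
side vial_black_mid 0.49 [355. 287.] [0.428 0.096]
side solder_spool_mid 0.96 [433. 220.] [ 0.434 -0.264]
side solder_spool_mid 0.38 [376. 222.] [ 0.541 -0.185]
side cup_red 0.9 [286. 273.] [0.592 0.094]
side cup_white 0.62 [371. 213.] [ 0.596 -0.257]
side cup_white 0.21 [431. 221.] [ 0.448 -0.287]
side cup_black 0.8 [318. 238.] [ 0.627 -0.067]
side spool_pad 0.7 [289. 332.] [0.466 0.246]
side loupe_mid 0.81 [336. 250.] [ 0.543 -0.016]
side loupe_mid 0.55 [352. 284.] [0.442 0.085]
side weight_mid 0.67 [377. 222.] [ 0.535 -0.177]
side weight_mid 0.59 [371. 208.] [ 0.589 -0.241]
1.1 [ 0.21789794 -0.63881771  0.2054767 ] [[ 9.46460436e-01  3.22819830e-01  6.22385561e-06]
 [ 3.22819829e-01 -9.46460435e-01  4.83886515e-05]
 [ 2.15114493e-05 -4.37887602e-05 -9.99999999e-01]] 0.9992097058508431 0.0188
```

View pics/top0.png

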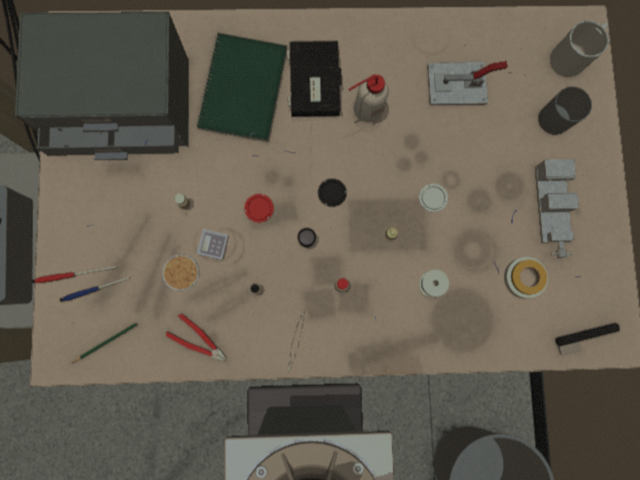

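View pics/side0.png

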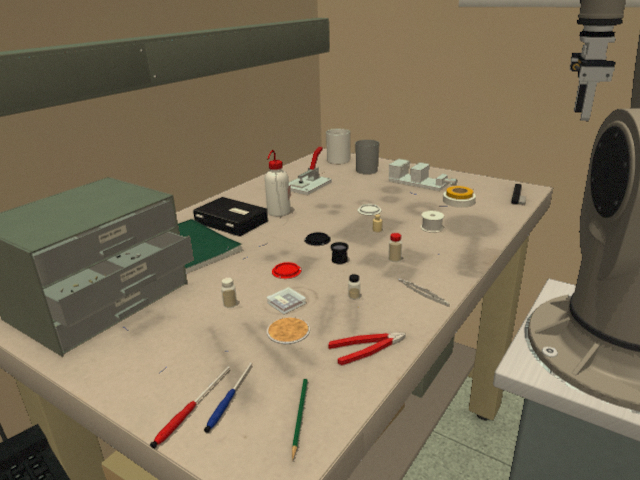

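Top view: red vial (343,284), black vial (255,288), white vial (182,201), spool (435,283); cups are red (259,208), black (332,192) and white (433,197); the pad is at (182,272). The two cameras agree within about 1 cm. I'm heading for the red vial now.

```bash
cat >> h.py <<'E'
def go(x,y,z,yaw=0.):
    "fractions to bring the TCP to x,y,z, pointing down, tool x at world yaw"
    s=arm.state(); R=np.array(s["tool_rot"]); d=R.T@(np.array([x,y,z])-s["position"])
    c,n=np.cos(yaw),np.sin(yaw); T=np.array([[c,n,0],[n,-c,0],[0,0,-1.]])
    rv=cv2.Rodrigues(R.T@T)[0].ravel()
    print("t %.1f"%s["t"],"pos",np.round(s["position"],4),"-> xyz",np.round(d/.2,3),"r",np.round(rv/(np.pi/4),3))
E
python3 -m inch '[{"x":0.4,"y":-0.48,"rz":0.21},{"x":0.775,"y":-0.93,"rz":0.42},{"x":0.775,"y":-0.93,"rz":0.42},{"x":0.775,"y":-0.93,"rz":0.42},{"x":0.775,"y":-0.93,"rz":0.42},{"x":0.775,"y":-0.93,"rz":0.42},{"x":0.775,"y":-0.93,"rz":0.42}]' 
python3 -c "
from h import *
go(.436,-.073,.17)"
```

```text
t 1.1 pos [ 0.2179 -0.6388  0.2055] -> xyz [ 1.945 -2.326  0.178] r [-0.    -0.     0.419]schema error: expected keys rx, ry, rz, x, y, z, jaw
```

```bash
python3 -m inch '[{"rx":0,"ry":0,"rz":0.42,"x":0.775,"y":-0.93,"z":0,"jaw":0},{"rx":0,"ry":0,"rz":0.42,"x":0.775,"y":-0.93,"z":0,"jaw":0},{"rx":0,"ry":0,"rz":0.42,"x":0.775,"y":-0.93,"z":0,"jaw":0},{"rx":0,"ry":0,"rz":0.42,"x":0.775,"y":-0.93,"z":0,"jaw":0},{"rx":0,"ry":0,"rz":0.42,"x":0.775,"y":-0.93,"z":0,"jaw":0},{"rx":0,"ry":0,"rz":0.42,"x":0.775,"y":-0.93,"z":0,"jaw":0},{"rx":0,"ry":0,"rz":0.42,"x":0.775,"y":-0.93,"z":0,"jaw":0}]' 
python3 -c "
from h import *
go(.436,-.073,.17)"
```

```text
t: 1.68
position: [0.3074, -0.4071, 0.2058]
tool_rot: [[1.0, 0.005, 0.001], [0.005, -1.0, 0.001], [0.001, -0.001, -1.0]]
contact_force: [1.0, -1.2, -0.3]
opening: 1.0
finger_force: 0.0
t 1.7 pos [ 0.3074 -0.4071  0.2058] -> xyz [ 0.652 -1.667  0.182] r [-0.002 -0.001  0.007]
```

```bash
python3 -m inch '[{"rx":0,"ry":0,"rz":0.007,"x":0.6,"y":-1,"z":0,"jaw":0},{"rx":0,"ry":0,"rz":0.007,"x":0.6,"y":-1,"z":0,"jaw":0},{"rx":0,"ry":0,"rz":0.007,"x":0.6,"y":-1,"z":0,"jaw":0},{"rx":0,"ry":0,"rz":0.007,"x":0.6,"y":-1,"z":0,"jaw":0},{"rx":0,"ry":0,"rz":0.007,"x":0.6,"y":-1,"z":0,"jaw":0},{"rx":0,"ry":0,"rz":0.007,"x":0.6,"y":-1,"z":0,"jaw":0}]' >/dev/null
python3 -m inch '[{"rx":0,"ry":0,"rz":0,"x":0,"y":-0.65,"z":0.2,"jaw":0},{"rx":0,"ry":0,"rz":0,"x":0,"y":-0.65,"z":0.2,"jaw":0},{"rx":0,"ry":0,"rz":0,"x":0,"y":-0.65,"z":0.2,"jaw":0},{"rx":0,"ry":0,"rz":0,"x":0,"y":-0.65,"z":0.2,"jaw":0},{"rx":0,"ry":0,"rz":0,"x":0,"y":-0.65,"z":0.2,"jaw":0},{"rx":0,"ry":0,"rz":0,"x":0,"y":-0.65,"z":0.2,"jaw":0},{"rx":0,"ry":0,"rz":0,"x":0,"y":-0.65,"z":0.2,"jaw":0}]'
python3 -c "
from h import *
cal,im,d=snap('wrist','w1.png'); find('wrist',cal)
go(.436,-.073,.17)"
```

```text
t: 2.77
position: [0.426, -0.084, 0.1659]
tool_rot: [[1.0, -0.008, 0.001], [-0.008, -1.0, -0.0], [0.001, 0.0, -1.0]]
contact_force: [0.2, 0.4, -0.8]
opening: 1.002
finger_force: 0.0
wrist vial_red_mid 0.94 [298. 222.] [ 0.432 -0.072]
wrist vial_red_mid 0.47 [ 87. 224.] [0.432 0.093]
wrist vial_black_mid 0.75 [ 90. 224.] [0.43  0.094]
wrist solder_spool_mid 0.65 [527. 220.] [ 0.43  -0.257]
wrist solder_spool_mid 0.51 [206.  96.] [ 0.527 -0.004]
wrist cup_red 0.79 [79.  3.] [0.595 0.09 ]
wrist cup_black 0.16 [295. 219.] [ 0.429 -0.069]
wrist loupe_mid 0.56 [206.  96.] [ 0.527 -0.005]
wrist weight_mid 0.6 [436.  80.] [ 0.537 -0.176]
t 3.3 pos [ 0.4257 -0.0829  0.1655] -> xyz [ 0.051 -0.05  -0.022] r [-0.    -0.    -0.009]
```

View pics/w1.png

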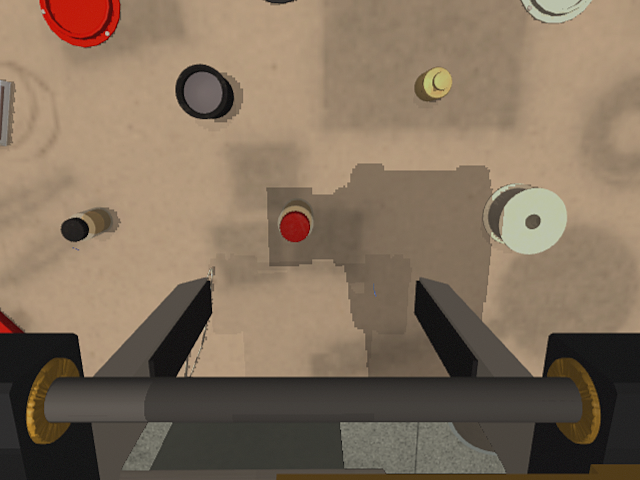

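Wrist view: red cap at (294,227), black vial cap at (75,229), spool at (533,221), loupe (205,92), weight (437,82). I'll check the cap-top rays against the network points.

```bash
python3 -c "
from h import *
for n,uv,z in(('red',(294,227),.056),('black',(75,229.5),.043),('spool',(533,221),.032)): print(n,ray('wrist',uv,z))
im=cv2.imread('pics/w1.png').astype(int); m=(im[:,:,2]>120)&(im[:,:,1]<40); m[:100]=0;m[260:]=0; m[:,:200]=0
v,u=np.nonzero(m); print(u.mean(),v.mean(),ray('wrist',(u.mean(),v.mean()),.056))
go(.432,-.072,.02)"
```

```text
red [ 0.43379562 -0.06942854  0.056     ]
black [0.43033215 0.094853   0.043     ]
spool [ 0.43183698 -0.25238078  0.032     ]
294.30658105939006 227.34670947030497 [ 0.43354072 -0.06964256  0.056     ]
t 3.3 pos [ 0.4257 -0.0829  0.1655] -> xyz [ 0.031 -0.055  0.728] r [-0.    -0.    -0.009]
```

```bash
python3 -m inch '[{"rx":0,"ry":0,"rz":0,"x":0.036,"y":-0.065,"z":0,"jaw":0},{"rx":0,"ry":0,"rz":0,"x":0.036,"y":-0.065,"z":0.2,"jaw":0},{"rx":0,"ry":0,"rz":0,"x":0.036,"y":-0.065,"z":0.4,"jaw":0},{"rx":0,"ry":0,"rz":0,"x":0.036,"y":-0.065,"z":0.6,"jaw":0},{"rx":0,"ry":0,"rz":0,"x":0.036,"y":-0.065,"z":0.7,"jaw":0},{"rx":0,"ry":0,"rz":0,"x":0.036,"y":-0.065,"z":0.745,"jaw":0},{"rx":0,"ry":0,"rz":0,"x":0.036,"y":-0.065,"z":0.745,"jaw":0},{"rx":0,"ry":0,"rz":0,"x":0.036,"y":-0.065,"z":0.745,"jaw":0}]'
python3 -c "
from h import *
cal,im,d=snap('wrist','w2.png'); find('wrist',cal,['vial_red_mid'])
go(.433,-.07,.016)"
```

```text
t: 3.98
position: [0.4334, -0.0698, 0.0171]
tool_rot: [[1.0, -0.007, 0.0], [-0.007, -1.0, 0.0], [0.0, -0.0, -1.0]]
contact_force: [0.2, -0.9, -0.1]
opening: 1.0
finger_force: 0.0
wrist vial_red_mid 0.63 [315. 305.] [ 0.433 -0.071]
t 4.1 pos [ 0.4341 -0.0701  0.0179] -> xyz [-0.005 -0.     0.01 ] r [ 0.    -0.003 -0.009]
```

View pics/w2.png

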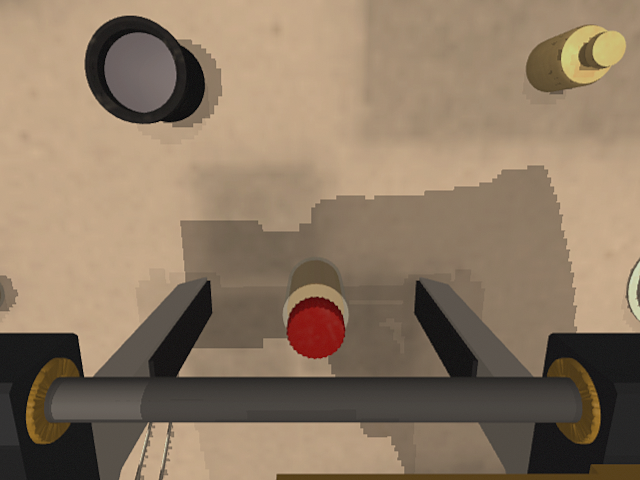

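The red vial (cap at 315,327) is centred between the pads, so I'm closing.

```bash
python3 -m inch '[{"rx":0,"ry":0,"rz":0,"x":0,"y":0,"z":0,"jaw":0.5},{"rx":0,"ry":0,"rz":0,"x":0,"y":0,"z":0,"jaw":0.65},{"rx":0,"ry":0,"rz":0,"x":0,"y":0,"z":0,"jaw":0.65},{"rx":0,"ry":0,"rz":0,"x":0,"y":0,"z":0,"jaw":0.68},{"rx":0,"ry":0,"rz":0,"x":0,"y":0,"z":0,"jaw":0.8},{"rx":0,"ry":0,"rz":0,"x":0,"y":0,"z":0,"jaw":0.9},{"rx":0,"ry":0,"rz":0,"x":0,"y":0,"z":0,"jaw":0.9},{"rx":0,"ry":0,"rz":0,"x":0,"y":0,"z":0,"jaw":0.9},{"rx":0,"ry":0,"rz":0,"x":0,"y":0,"z":0,"jaw":0.9},{"rx":0,"ry":0,"rz":0,"x":0,"y":0,"z":0,"jaw":0.9}]' 12
python3 -c "
from h import *
go(.592,.09,.11)"
```

```text
t: 4.92
position: [0.4329, -0.0699, 0.0164]
tool_rot: [[1.0, -0.007, -0.0], [-0.007, -1.0, 0.0], [-0.0, -0.0, -1.0]]
contact_force: [-0.5, 1.6, -0.5]
opening: 0.33
finger_force: 0.0
t 4.9 pos [ 0.4329 -0.0699  0.0164] -> xyz [ 0.79  -0.805 -0.468] r [-0.     0.    -0.008]
```

```bash
python3 -m inch '[{"rx":0,"ry":0,"rz":0,"x":0,"y":0,"z":0,"jaw":1},{"rx":0,"ry":0,"rz":0,"x":0,"y":0,"z":0,"jaw":1},{"rx":0,"ry":0,"rz":0,"x":0,"y":0,"z":0,"jaw":1},{"rx":0,"ry":0,"rz":0,"x":0,"y":0,"z":0,"jaw":1},{"rx":0,"ry":0,"rz":0,"x":0,"y":0,"z":0,"jaw":1}]' 12
```

```text
t: 5.33
position: [0.4329, -0.0699, 0.0165]
tool_rot: [[1.0, -0.007, -0.0], [-0.007, -1.0, 0.0], [-0.0, -0.0, -1.0]]
contact_force: [0.3, -0.4, 0.0]
opening: 0.283
finger_force: 12.0
```

```bash
python3 -m inch '[{"rx":0,"ry":0,"rz":0,"x":0,"y":0,"z":-0.1,"jaw":1},{"rx":0,"ry":0,"rz":0,"x":0,"y":0,"z":-0.25,"jaw":1},{"rx":0,"ry":0,"rz":0,"x":0,"y":0,"z":-0.4,"jaw":1},{"rx":0,"ry":0,"rz":0,"x":0.1,"y":-0.1,"z":-0.47,"jaw":1},{"rx":0,"ry":0,"rz":0,"x":0.22,"y":-0.22,"z":-0.47,"jaw":1},{"rx":0,"ry":0,"rz":0,"x":0.34,"y":-0.35,"z":-0.47,"jaw":1},{"rx":0,"ry":0,"rz":0,"x":0.46,"y":-0.47,"z":-0.47,"jaw":1},{"rx":0,"ry":0,"rz":0,"x":0.58,"y":-0.6,"z":-0.47,"jaw":1},{"rx":0,"ry":0,"rz":0,"x":0.7,"y":-0.72,"z":-0.47,"jaw":1},{"rx":0,"ry":0,"rz":0,"x":0.79,"y":-0.805,"z":-0.47,"jaw":1},{"rx":0,"ry":0,"rz":0,"x":0.79,"y":-0.805,"z":-0.47,"jaw":1},{"rx":0,"ry":0,"rz":0,"x":0.79,"y":-0.805,"z":-0.47,"jaw":1}]'
python3 -c "
from h import *
cal,im,d=snap('wrist','w3.png'); find('wrist',cal,['cup_red','vial_white_mid','cup_black'])
go(.593,.09,.02)"
```

```text
t: 6.33
position: [0.5922, 0.0912, 0.1099]
tool_rot: [[1.0, -0.005, -0.001], [-0.005, -1.0, 0.0], [-0.001, -0.0, -1.0]]
contact_force: [-0.1, -0.3, 0.2]
opening: 0.281
finger_force: 12.0
wrist cup_red 0.57 [316. 238.] [0.592 0.089]
wrist vial_white_mid 0.78 [ 88. 230.] [0.604 0.238]
wrist cup_black 0.64 [527. 193.] [ 0.623 -0.058]
t 6.5 pos [0.5915 0.089  0.1105] -> xyz [ 0.008 -0.005  0.453] r [ 0.001  0.    -0.01 ]
```

View pics/w3.png

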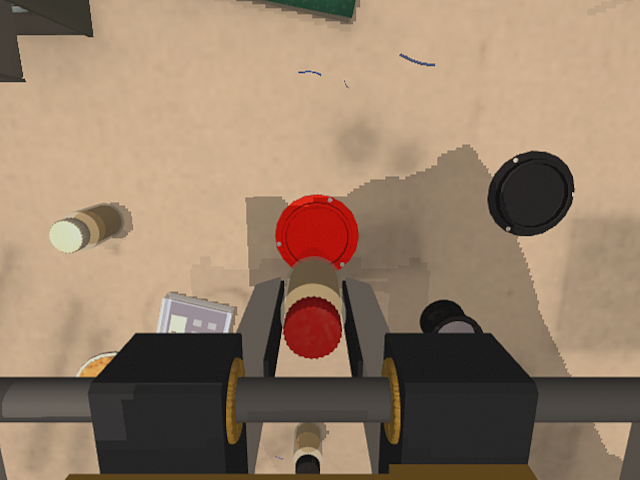

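Cup red is centred below the held vial at (317,235). I'll lower it and release.

```bash
python3 -m inch '[{"rx":0,"ry":0,"rz":0,"x":0.005,"y":0,"z":0.1,"jaw":1},{"rx":0,"ry":0,"rz":0,"x":0.005,"y":0,"z":0.22,"jaw":1},{"rx":0,"ry":0,"rz":0,"x":0.005,"y":0,"z":0.33,"jaw":1},{"rx":0,"ry":0,"rz":0,"x":0.005,"y":0,"z":0.4,"jaw":1},{"rx":0,"ry":0,"rz":0,"x":0.005,"y":0,"z":0.44,"jaw":1},{"rx":0,"ry":0,"rz":0,"x":0.005,"y":0,"z":0.447,"jaw":1},{"rx":0,"ry":0,"rz":0,"x":0.005,"y":0,"z":0.447,"jaw":1},{"rx":0,"ry":0,"rz":0,"x":0.005,"y":0,"z":0.447,"jaw":1}]'
```

```text
t: 7.2
position: [0.5935, 0.0899, 0.0221]
tool_rot: [[1.0, -0.007, 0.001], [-0.007, -1.0, 0.0], [0.001, -0.0, -1.0]]
contact_force: [0.1, 0.8, 0.8]
opening: 0.281
finger_force: 12.0
```

```bash
python3 -m inch '[{"rx":0,"ry":0,"rz":0,"x":0,"y":0,"z":0.007,"jaw":1},{"rx":0,"ry":0,"rz":0,"x":0,"y":0,"z":0.007,"jaw":1},{"rx":0,"ry":0,"rz":0,"x":0,"y":0,"z":0.007,"jaw":0.68},{"rx":0,"ry":0,"rz":0,"x":0,"y":0,"z":0.007,"jaw":0.6},{"rx":0,"ry":0,"rz":0,"x":0,"y":0,"z":0.007,"jaw":0.4},{"rx":0,"ry":0,"rz":0,"x":0,"y":0,"z":0.007,"jaw":0.4},{"rx":0,"ry":0,"rz":0,"x":0,"y":0,"z":0.007,"jaw":0.4},{"rx":0,"ry":0,"rz":0,"x":0,"y":0,"z":0.007,"jaw":0.4},{"rx":0,"ry":0,"rz":0,"x":0,"y":0,"z":-0.1,"jaw":0.4},{"rx":0,"ry":0,"rz":0,"x":0,"y":0,"z":-0.25,"jaw":0.4},{"rx":0,"ry":0,"rz":0,"x":0,"y":0,"z":-0.4,"jaw":0.4},{"rx":0,"ry":0,"rz":0,"x":0,"y":0,"z":-0.45,"jaw":0.4}]'
python3 -c "
from h import *
print(np.array([ray('wrist',(u),z)for u,z in(((67,237),.051),)]))
cal,im,d=snap('wrist','w4.png'); find('wrist',cal,['cup_red','vial_white_mid','vial_red_mid'])
go(.607,.236,.11)"
```

```text
t: 8.2
position: [0.5946, 0.0906, 0.1151]
tool_rot: [[1.0, -0.007, 0.004], [-0.007, -1.0, 0.001], [0.004, -0.001, -1.0]]
contact_force: [0.3, 0.2, 1.1]
opening: 0.596
finger_force: 0.0
[[0.60779625 0.23961511 0.051     ]]
wrist vial_white_mid 0.78 [ 93. 228.] [0.607 0.237]
wrist vial_red_mid 0.83 [312. 250.] [0.593 0.091]
t 8.4 pos [0.5927 0.0899 0.1106] -> xyz [ 0.066 -0.731  0.003] r [ 0.     0.    -0.009]
```

View pics/w4.png

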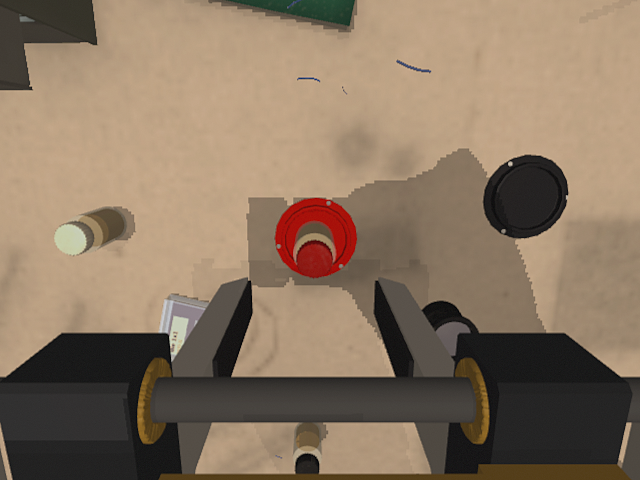

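The red vial stands upright in its cup (314,245). The white vial is at (75,238). Next I'll check the clearance from the drawer cabinet.

```bash
python3 -c "
from h import *
c,im,d=snap('top'); f=240/np.tan(np.radians(c['vertical_fov'])/2)
v,u=np.mgrid[:480,:640]; P=np.stack([(u-c['cx'])/f*d,(v-c['cy'])/f*d,d],-1)[d>0]
R=cv2.Rodrigues(c['rvec'])[0]; W=(P-np.array(c['tvec']).ravel())@R
for a,b in((.03,.08),(.08,.13),(.13,.2),(.2,.4)):
    m=(W[:,2]>a)&(W[:,2]<b)&(W[:,1]>.14)&(W[:,0]>.63); print(a,W[m].min(0) if m.any() else 0)
w=arm.get_calibration('wrist'); r=cv2.Rodrigues(w['rvec'])[0]; print(-r.T@np.array(w['tvec']).ravel())
go(.607,.238,.11)"
```

```text
0.03 [0.67823057 0.2287829  0.03071919]
0.08 [0.67630081 0.22867066 0.08000133]
0.13 [0.71098117 0.2286893  0.13002093]
0.2 0
[0.66392868 0.08939053 0.28978305]
t 8.4 pos [0.5924 0.0898 0.11  ] -> xyz [ 0.068 -0.741 -0.   ] r [ 0.     0.002 -0.008]
```

```bash
python3 -c "
from h import *
c,im,d=snap('top'); f=240/np.tan(np.radians(c['vertical_fov'])/2)
v,u=np.mgrid[:480,:640]; P=np.stack([(u-c['cx'])/f*d,(v-c['cy'])/f*d,d],-1)[d>0]
R=cv2.Rodrigues(c['rvec'])[0]; W=(P-np.array(c['tvec']).ravel())@R
for a in np.arange(.66,.8,.01):
    m=(W[:,0]>a)&(W[:,0]<a+.01)&(W[:,1]>.2)&(W[:,1]<.36); print(round(a,3),W[m].max(0)[2].round(3))
print(arm.state()['joint_positions'])"
```

```text
0.66 0.006
0.67 0.092
0.68 0.112
0.69 0.121
0.7 0.113
0.71 0.153
0.72 0.191
0.73 0.191
0.74 0.192
0.75 0.19
0.76 0.191
0.77 0.191
0.78 0.191
0.79 0.19
0.8 0.191
[ 0.01042222  0.42728632 -0.34003371  1.84839622  0.17741137  0.89731504
 -1.99005865]
```

Yaw 0 clears the drawer (face at x≈0.68, cabinet 0.19 high from 0.715). Now to the white vial.

```bash
python3 -m inch '[{"rx":0,"ry":0,"rz":-0.008,"x":0.035,"y":-0.2,"z":0,"jaw":0.4},{"rx":0,"ry":0,"rz":-0.008,"x":0.07,"y":-0.4,"z":0,"jaw":0.4},{"rx":0,"ry":0,"rz":-0.008,"x":0.07,"y":-0.6,"z":0,"jaw":0.4},{"rx":0,"ry":0,"rz":-0.008,"x":0.07,"y":-0.74,"z":0,"jaw":0.4},{"rx":0,"ry":0,"rz":-0.008,"x":0.07,"y":-0.74,"z":0,"jaw":0.4},{"rx":0,"ry":0,"rz":-0.008,"x":0.07,"y":-0.74,"z":0,"jaw":0.4}]'
python3 -c "
from h import *
cal,im,d=snap('wrist','w5.png'); find('wrist',cal,['vial_white_mid','spool_pad'])
go(.607,.238,.018)"
```

```text
t: 9.0
position: [0.6067, 0.24, 0.1095]
tool_rot: [[1.0, 0.003, -0.002], [0.003, -1.0, -0.0], [-0.002, 0.0, -1.0]]
contact_force: [-0.4, -1.4, -0.9]
opening: 0.599
finger_force: 0.0
wrist vial_white_mid 0.91 [315. 246.] [0.607 0.239]
t 9.2 pos [0.6079 0.2364 0.1102] -> xyz [-0.004 -0.009  0.461] r [ 0.001  0.001 -0.002]
```

View pics/w5.png

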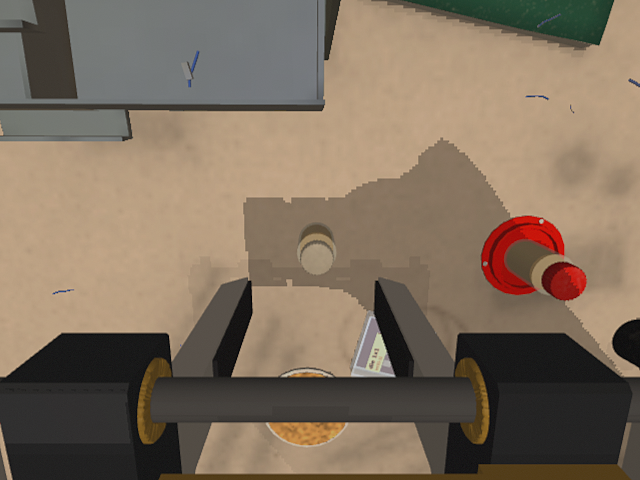

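The white vial is between the fingers (318,250). I'll descend and grip.

```bash
python3 -m inch '[{"rx":0,"ry":0,"rz":0,"x":-0.003,"y":-0.005,"z":0.18,"jaw":0.4},{"rx":0,"ry":0,"rz":0,"x":-0.003,"y":-0.005,"z":0.35,"jaw":0.4},{"rx":0,"ry":0,"rz":0,"x":-0.003,"y":-0.005,"z":0.458,"jaw":0.4},{"rx":0,"ry":0,"rz":0,"x":-0.003,"y":-0.005,"z":0.458,"jaw":0.4},{"rx":0,"ry":0,"rz":0,"x":-0.003,"y":-0.005,"z":0.458,"jaw":0.5},{"rx":0,"ry":0,"rz":0,"x":-0.003,"y":-0.005,"z":0.458,"jaw":0.6},{"rx":0,"ry":0,"rz":0,"x":-0.003,"y":-0.005,"z":0.458,"jaw":0.7},{"rx":0,"ry":0,"rz":0,"x":-0.003,"y":-0.005,"z":0.458,"jaw":0.75},{"rx":0,"ry":0,"rz":0,"x":-0.003,"y":-0.005,"z":0.458,"jaw":1},{"rx":0,"ry":0,"rz":0,"x":-0.003,"y":-0.005,"z":0.458,"jaw":1},{"rx":0,"ry":0,"rz":0,"x":-0.003,"y":-0.005,"z":0.458,"jaw":1},{"rx":0,"ry":0,"rz":0,"x":-0.003,"y":-0.005,"z":0.458,"jaw":1}]' 12
python3 -c "
from h import *
go(.605,-.263,.13)"
```

```text
t: 10.15
position: [0.6081, 0.2391, 0.0205]
tool_rot: [[1.0, -0.0, 0.001], [-0.0, -1.0, 0.0], [0.001, -0.0, -1.0]]
contact_force: [0.5, -1.8, 7.5]
opening: 0.257
finger_force: 12.0
t 10.2 pos [0.6081 0.2391 0.0205] -> xyz [-0.013  2.51  -0.549] r [-0.001 -0.002 -0.001]
```

```bash
python3 -m inch '[{"rx":0,"ry":0,"rz":0,"x":0,"y":0,"z":-0.1,"jaw":1},{"rx":0,"ry":0,"rz":0,"x":0,"y":0,"z":-0.25,"jaw":1},{"rx":0,"ry":0,"rz":0,"x":0,"y":0,"z":-0.4,"jaw":1},{"rx":0,"ry":0,"rz":0,"x":0,"y":0.1,"z":-0.55,"jaw":1},{"rx":0,"ry":0,"rz":0,"x":0,"y":0.25,"z":-0.55,"jaw":1},{"rx":0,"ry":0,"rz":0,"x":0,"y":0.4,"z":-0.55,"jaw":1},{"rx":0,"ry":0,"rz":0,"x":0,"y":0.55,"z":-0.55,"jaw":1},{"rx":0,"ry":0,"rz":0,"x":0,"y":0.7,"z":-0.55,"jaw":1},{"rx":0,"ry":0,"rz":0,"x":0,"y":0.85,"z":-0.55,"jaw":1},{"rx":0,"ry":0,"rz":0,"x":0,"y":1,"z":-0.55,"jaw":1},{"rx":0,"ry":0,"rz":0,"x":0,"y":1,"z":-0.55,"jaw":1}]'
python3 -m inch '[{"rx":0,"ry":0,"rz":0,"x":-0.01,"y":0.15,"z":0,"jaw":1},{"rx":0,"ry":0,"rz":0,"x":-0.01,"y":0.3,"z":0,"jaw":1},{"rx":0,"ry":0,"rz":0,"x":-0.01,"y":0.45,"z":0,"jaw":1},{"rx":0,"ry":0,"rz":0,"x":-0.01,"y":0.6,"z":0,"jaw":1},{"rx":0,"ry":0,"rz":0,"x":-0.01,"y":0.75,"z":0,"jaw":1},{"rx":0,"ry":0,"rz":0,"x":-0.01,"y":0.9,"z":0,"jaw":1},{"rx":0,"ry":0,"rz":0,"x":-0.01,"y":1,"z":0,"jaw":1},{"rx":0,"ry":0,"rz":0,"x":-0.01,"y":1,"z":0,"jaw":1}]'
python3 -m inch '[{"rx":0,"ry":0,"rz":0,"x":0,"y":0.15,"z":0,"jaw":1},{"rx":0,"ry":0,"rz":0,"x":0,"y":0.3,"z":0,"jaw":1},{"rx":0,"ry":0,"rz":0,"x":0,"y":0.45,"z":0,"jaw":1},{"rx":0,"ry":0,"rz":0,"x":0,"y":0.5,"z":0,"jaw":1},{"rx":0,"ry":0,"rz":0,"x":0,"y":0.5,"z":0,"jaw":1},{"rx":0,"ry":0,"rz":0,"x":0,"y":0.5,"z":0,"jaw":1}]'
python3 -c "
from h import *
cal,im,d=snap('wrist','w6.png'); find('wrist',cal,['cup_white','vial_white_mid'])
go(.605,-.263,.02)"
```

```text
t: 11.07
position: [0.6073, 0.0318, 0.1296]
tool_rot: [[1.0, -0.007, -0.0], [-0.007, -1.0, -0.003], [-0.0, 0.003, -1.0]]
contact_force: [0.3, -0.5, -0.2]
opening: 0.258
finger_force: 11.9
t: 11.73
position: [0.6046, -0.1664, 0.1295]
tool_rot: [[1.0, -0.006, -0.0], [-0.006, -1.0, -0.002], [-0.0, 0.002, -1.0]]
contact_force: [-0.4, -0.4, -0.7]
opening: 0.26
finger_force: 11.9
t: 12.23
position: [0.6052, -0.2606, 0.1294]
tool_rot: [[1.0, -0.001, -0.0], [-0.001, -1.0, 0.0], [-0.0, -0.0, -1.0]]
contact_force: [-1.1, -0.1, -0.4]
opening: 0.262
finger_force: 11.9
wrist cup_white 0.65 [323. 227.] [ 0.609 -0.268]
wrist vial_white_mid 0.76 [314. 305.] [ 0.556 -0.261]
t 12.4 pos [ 0.6056 -0.2592  0.1296] -> xyz [-0.003  0.019  0.548] r [-0.001 -0.     0.002]
```

View pics/w6.png

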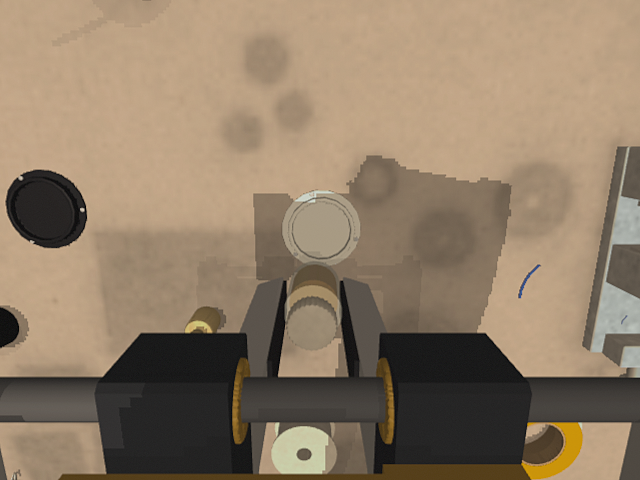

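The white cup is at (321,228), about 6 mm right of the vial's axis. I'll correct that and lower.

```bash
python3 -m inch '[{"rx":0,"ry":0,"rz":0,"x":0.012,"y":0.033,"z":0.1,"jaw":1},{"rx":0,"ry":0,"rz":0,"x":0.012,"y":0.033,"z":0.22,"jaw":1},{"rx":0,"ry":0,"rz":0,"x":0.012,"y":0.033,"z":0.34,"jaw":1},{"rx":0,"ry":0,"rz":0,"x":0.012,"y":0.033,"z":0.44,"jaw":1},{"rx":0,"ry":0,"rz":0,"x":0.012,"y":0.033,"z":0.5,"jaw":1},{"rx":0,"ry":0,"rz":0,"x":0.012,"y":0.033,"z":0.525,"jaw":1},{"rx":0,"ry":0,"rz":0,"x":0.012,"y":0.033,"z":0.525,"jaw":1},{"rx":0,"ry":0,"rz":0,"x":0.012,"y":0.033,"z":0.525,"jaw":1}]'
```

```text
t: 13.05
position: [0.6082, -0.2673, 0.0252]
tool_rot: [[1.0, 0.0, 0.001], [0.0, -1.0, -0.0], [0.001, 0.0, -1.0]]
contact_force: [0.3, -0.3, -0.6]
opening: 0.254
finger_force: 12.0
```

```bash
python3 -m inch '[{"rx":0,"ry":0,"rz":0,"x":0,"y":0,"z":0.008,"jaw":1},{"rx":0,"ry":0,"rz":0,"x":0,"y":0,"z":0.008,"jaw":1},{"rx":0,"ry":0,"rz":0,"x":0,"y":0,"z":0.008,"jaw":1}]'
```

```text
t: 13.3
position: [0.6079, -0.2677, 0.0235]
tool_rot: [[1.0, -0.0, 0.001], [-0.0, -1.0, -0.0], [0.001, 0.0, -1.0]]
contact_force: [1.1, 0.2, -0.1]
opening: 0.257
finger_force: 12.0
```

```bash
python3 -m inch '[{"rx":0,"ry":0,"rz":0,"x":0,"y":0,"z":0.006,"jaw":1},{"rx":0,"ry":0,"rz":0,"x":0,"y":0,"z":0.006,"jaw":1},{"rx":0,"ry":0,"rz":0,"x":0,"y":0,"z":0.006,"jaw":0.72},{"rx":0,"ry":0,"rz":0,"x":0,"y":0,"z":0.006,"jaw":0.65},{"rx":0,"ry":0,"rz":0,"x":0,"y":0,"z":0.006,"jaw":0.4},{"rx":0,"ry":0,"rz":0,"x":0,"y":0,"z":0.006,"jaw":0.4},{"rx":0,"ry":0,"rz":0,"x":0,"y":0,"z":0.006,"jaw":0.4},{"rx":0,"ry":0,"rz":0,"x":0,"y":0,"z":0.006,"jaw":0.4},{"rx":0,"ry":0,"rz":0,"x":0,"y":0,"z":-0.1,"jaw":0.4},{"rx":0,"ry":0,"rz":0,"x":0,"y":0,"z":-0.25,"jaw":0.4},{"rx":0,"ry":0,"rz":0,"x":0,"y":0,"z":-0.4,"jaw":0.4},{"rx":0,"ry":0,"rz":0,"x":0,"y":0,"z":-0.5,"jaw":0.4}]'
python3 -c "
from h import *
cal,im,d=snap('wrist','w7.png'); find('wrist',cal,['cup_white','vial_white_mid','cup_black'])
go(.431,.0945,.12)"
```

```text
t: 14.3
position: [0.6083, -0.2678, 0.1256]
tool_rot: [[1.0, -0.0, 0.002], [-0.0, -1.0, -0.001], [0.002, 0.001, -1.0]]
contact_force: [0.5, -0.0, 0.3]
opening: 0.6
finger_force: 0.0
wrist cup_white 0.8 [313. 234.] [ 0.608 -0.268]
t 14.5 pos [ 0.6077 -0.2678  0.1231] -> xyz [-0.884 -1.811  0.014] r [ 0.    -0.001 -0.001]
```

View pics/w7.png

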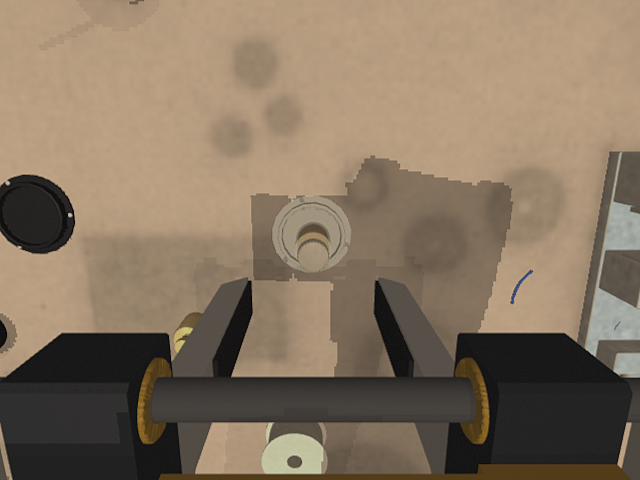

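The white vial stands upright in the white cup (313,240). On to the black vial.

```bash
python3 -m inch '[{"rx":0,"ry":0,"rz":0,"x":-0.44,"y":-0.9,"z":0,"jaw":0.4},{"rx":0,"ry":0,"rz":0,"x":-0.44,"y":-0.9,"z":0,"jaw":0.4},{"rx":0,"ry":0,"rz":0,"x":-0.44,"y":-0.9,"z":0,"jaw":0.4},{"rx":0,"ry":0,"rz":0,"x":-0.44,"y":-0.9,"z":0,"jaw":0.4},{"rx":0,"ry":0,"rz":0,"x":-0.44,"y":-0.9,"z":0,"jaw":0.4},{"rx":0,"ry":0,"rz":0,"x":-0.44,"y":-0.9,"z":0,"jaw":0.4}]'
python3 -m inch '[{"rx":0,"ry":0,"rz":0,"x":-0.44,"y":-0.9,"z":0,"jaw":0.4},{"rx":0,"ry":0,"rz":0,"x":-0.44,"y":-0.9,"z":0,"jaw":0.4},{"rx":0,"ry":0,"rz":0,"x":-0.44,"y":-0.9,"z":0,"jaw":0.4},{"rx":0,"ry":0,"rz":0,"x":-0.44,"y":-0.9,"z":0,"jaw":0.4},{"rx":0,"ry":0,"rz":0,"x":-0.44,"y":-0.9,"z":0,"jaw":0.4},{"rx":0,"ry":0,"rz":0,"x":-0.44,"y":-0.9,"z":0,"jaw":0.4},{"rx":0,"ry":0,"rz":0,"x":-0.44,"y":-0.9,"z":0,"jaw":0.4}]'
python3 -c "
from h import *
cal,im,d=snap('wrist','w8.png'); find('wrist',cal,['vial_black_mid','loupe_mid'])
go(.431,.0945,.014)"
```

```text
t: 15.0
position: [0.5164, -0.0816, 0.1218]
tool_rot: [[1.0, 0.006, -0.003], [0.006, -1.0, 0.002], [-0.003, -0.002, -1.0]]
contact_force: [1.2, -0.6, 0.6]
opening: 0.596
finger_force: 0.0
t: 15.58
position: [0.4306, 0.0936, 0.1222]
tool_rot: [[1.0, 0.003, -0.001], [0.003, -1.0, -0.0], [-0.001, 0.0, -1.0]]
contact_force: [0.7, -0.8, -0.6]
opening: 0.602
finger_force: 0.0
wrist vial_black_mid 0.86 [309. 241.] [0.43  0.097]
wrist loupe_mid 0.86 [469.  92.] [ 0.529 -0.007]
wrist loupe_mid 0.39 [310. 239.] [0.431 0.096]
t 15.7 pos [0.4318 0.0914 0.1224] -> xyz [-0.004 -0.016  0.542] r [ 0.     0.001 -0.002]
```

View pics/w8.png

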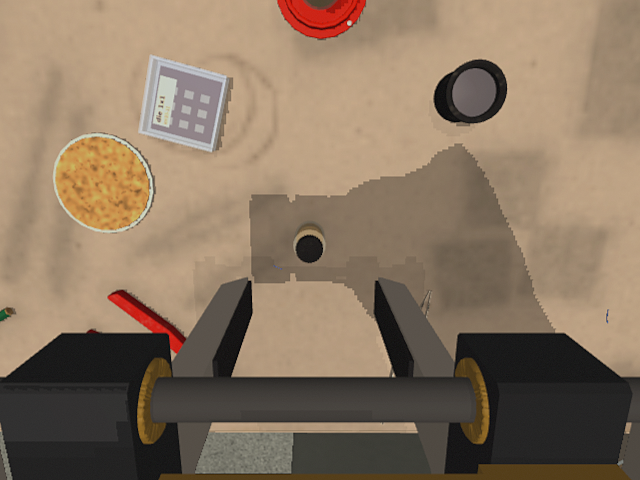

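The black vial's cap is at (309,247), slightly left of the jaw centre. I'll shift about 4 mm in y and grip.

```bash
python3 -m inch '[{"rx":0,"ry":0,"rz":0,"x":-0.004,"y":-0.018,"z":0.1,"jaw":0.4},{"rx":0,"ry":0,"rz":0,"x":-0.004,"y":-0.018,"z":0.27,"jaw":0.4},{"rx":0,"ry":0,"rz":0,"x":-0.004,"y":-0.018,"z":0.43,"jaw":0.4},{"rx":0,"ry":0,"rz":0,"x":-0.004,"y":-0.018,"z":0.54,"jaw":0.4},{"rx":0,"ry":0,"rz":0,"x":-0.004,"y":-0.018,"z":0.54,"jaw":0.45},{"rx":0,"ry":0,"rz":0,"x":-0.004,"y":-0.018,"z":0.54,"jaw":0.6},{"rx":0,"ry":0,"rz":0,"x":-0.004,"y":-0.018,"z":0.54,"jaw":0.7},{"rx":0,"ry":0,"rz":0,"x":-0.004,"y":-0.018,"z":0.54,"jaw":0.77},{"rx":0,"ry":0,"rz":0,"x":-0.004,"y":-0.018,"z":0.54,"jaw":1},{"rx":0,"ry":0,"rz":0,"x":-0.004,"y":-0.018,"z":0.54,"jaw":1},{"rx":0,"ry":0,"rz":0,"x":-0.004,"y":-0.018,"z":0.54,"jaw":1},{"rx":0,"ry":0,"rz":0,"x":-0.004,"y":-0.018,"z":0.54,"jaw":1}]' 10
python3 -m inch '[{"rx":0,"ry":0,"rz":0,"x":0,"y":0,"z":0,"jaw":1},{"rx":0,"ry":0,"rz":0,"x":0,"y":0,"z":0,"jaw":1}]'
python3 -c "
from h import *
go(.623,-.06,.11)"
```

```text
t: 16.73
position: [0.4318, 0.096, 0.0158]
tool_rot: [[1.0, -0.001, 0.002], [-0.001, -1.0, 0.0], [0.002, -0.0, -1.0]]
contact_force: [-1.1, -1.3, 11.6]
opening: 0.231
finger_force: 10.0
t: 16.9
position: [0.4318, 0.096, 0.0158]
tool_rot: [[1.0, -0.001, 0.002], [-0.001, -1.0, 0.0], [0.002, -0.0, -1.0]]
contact_force: [-0.5, -1.6, 12.1]
opening: 0.231
finger_force: 10.0
t 16.9 pos [0.4318 0.096  0.0158] -> xyz [ 0.957  0.779 -0.469] r [-0.    -0.002 -0.001]
```

```bash
python3 -m inch '[{"rx":0,"ry":0,"rz":0,"x":0,"y":0,"z":-0.1,"jaw":1},{"rx":0,"ry":0,"rz":0,"x":0,"y":0,"z":-0.25,"jaw":1},{"rx":0,"ry":0,"rz":0,"x":0,"y":0,"z":-0.4,"jaw":1},{"rx":0,"ry":0,"rz":0,"x":0.1,"y":0.08,"z":-0.47,"jaw":1},{"rx":0,"ry":0,"rz":0,"x":0.24,"y":0.2,"z":-0.47,"jaw":1},{"rx":0,"ry":0,"rz":0,"x":0.38,"y":0.31,"z":-0.47,"jaw":1},{"rx":0,"ry":0,"rz":0,"x":0.52,"y":0.42,"z":-0.47,"jaw":1},{"rx":0,"ry":0,"rz":0,"x":0.66,"y":0.54,"z":-0.47,"jaw":1},{"rx":0,"ry":0,"rz":0,"x":0.8,"y":0.65,"z":-0.47,"jaw":1},{"rx":0,"ry":0,"rz":0,"x":0.9,"y":0.73,"z":-0.47,"jaw":1},{"rx":0,"ry":0,"rz":0,"x":0.957,"y":0.78,"z":-0.47,"jaw":1},{"rx":0,"ry":0,"rz":0,"x":0.957,"y":0.78,"z":-0.47,"jaw":1}]'
python3 -c "
from h import *
cal,im,d=snap('wrist','w9.png'); find('wrist',cal,['cup_black','vial_black_mid'])
go(.623,-.06,.0185)"
```

```text
t: 17.9
position: [0.6241, -0.063, 0.1088]
tool_rot: [[1.0, -0.004, 0.001], [-0.004, -1.0, -0.0], [0.001, 0.0, -1.0]]
contact_force: [-0.8, -0.6, 0.2]
opening: 0.228
finger_force: 10.0
wrist cup_black 0.61 [303. 244.] [ 0.62  -0.056]
wrist cup_black 0.25 [560. 479.] [ 0.415 -0.27 ]
wrist vial_black_mid 0.6 [312. 300.] [ 0.586 -0.062]
t 18.1 pos [ 0.6217 -0.0595  0.1089] -> xyz [0.007 0.003 0.452] r [-0.001  0.001  0.   ]
```

View pics/w9.png

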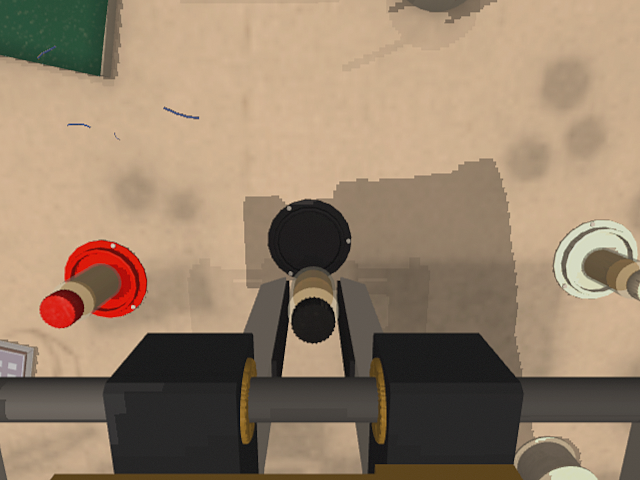

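The black cup is at (310,240), right under the vial. Lowering.

```bash
python3 -m inch '[{"rx":0,"ry":0,"rz":0,"x":0.004,"y":0.002,"z":0.1,"jaw":1},{"rx":0,"ry":0,"rz":0,"x":0.004,"y":0.002,"z":0.22,"jaw":1},{"rx":0,"ry":0,"rz":0,"x":0.004,"y":0.002,"z":0.33,"jaw":1},{"rx":0,"ry":0,"rz":0,"x":0.004,"y":0.002,"z":0.4,"jaw":1},{"rx":0,"ry":0,"rz":0,"x":0.004,"y":0.002,"z":0.445,"jaw":1},{"rx":0,"ry":0,"rz":0,"x":0.004,"y":0.002,"z":0.445,"jaw":1},{"rx":0,"ry":0,"rz":0,"x":0.004,"y":0.002,"z":0.445,"jaw":1}]'
```

```text
t: 18.63
position: [0.6232, -0.0601, 0.0204]
tool_rot: [[1.0, 0.0, 0.0], [0.0, -1.0, 0.0], [0.0, -0.0, -1.0]]
contact_force: [-0.5, 0.1, 0.1]
opening: 0.231
finger_force: 10.0
```

Down another 1.4 mm, release and lift. After that I'll turn toward the spool.

```bash
python3 -m inch '[{"rx":0,"ry":0,"rz":0,"x":0,"y":0,"z":0.007,"jaw":1},{"rx":0,"ry":0,"rz":0,"x":0,"y":0,"z":0.007,"jaw":1},{"rx":0,"ry":0,"rz":0,"x":0,"y":0,"z":0.007,"jaw":0.74},{"rx":0,"ry":0,"rz":0,"x":0,"y":0,"z":0.007,"jaw":0.66},{"rx":0,"ry":0,"rz":0,"x":0,"y":0,"z":0.007,"jaw":0.45},{"rx":0,"ry":0,"rz":0,"x":0,"y":0,"z":0.007,"jaw":0.45},{"rx":0,"ry":0,"rz":0,"x":0,"y":0,"z":0.007,"jaw":0.45},{"rx":0,"ry":0,"rz":0,"x":0,"y":0,"z":0.007,"jaw":0.45},{"rx":0,"ry":0,"rz":0,"x":0,"y":0,"z":-0.1,"jaw":0.45},{"rx":0,"ry":0,"rz":0,"x":0,"y":0,"z":-0.25,"jaw":0.45},{"rx":0,"ry":0,"rz":0,"x":0,"y":0,"z":-0.4,"jaw":0.45},{"rx":0,"ry":0,"rz":0,"x":0,"y":0,"z":-0.5,"jaw":0.45}]'
python3 -c "
from h import *
cal,im,d=snap('wrist','w10.png'); find('wrist',cal,['cup_black','vial_black_mid'])
go(.432,-.255,.12)"
```

```text
t: 19.63
position: [0.6238, -0.0604, 0.1225]
tool_rot: [[1.0, -0.0, 0.002], [-0.0, -1.0, 0.0], [0.002, -0.0, -1.0]]
contact_force: [1.1, 0.3, 0.2]
opening: 0.55
finger_force: 0.0
wrist cup_black 0.98 [307. 235.] [ 0.623 -0.056]
wrist cup_black 0.47 [586. 253.] [ 0.609 -0.267]
wrist vial_black_mid 0.85 [311. 244.] [ 0.622 -0.059]
t 19.8 pos [ 0.6241 -0.0606  0.1216] -> xyz [-0.96   0.973  0.005] r [ 0.    -0.004 -0.001]
```

View pics/w10.png

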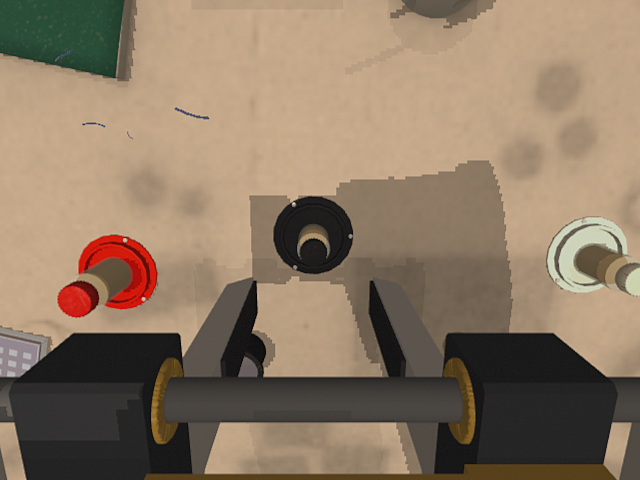

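All three vials are upright in their cups: red (118,270), black (313,235), white (588,255). Now to the spool with the jaws fully open.

```bash
python3 -m inch '[{"rx":0,"ry":0,"rz":0,"x":-0.96,"y":0.973,"z":0,"jaw":0},{"rx":0,"ry":0,"rz":0,"x":-0.96,"y":0.973,"z":0,"jaw":0},{"rx":0,"ry":0,"rz":0,"x":-0.96,"y":0.973,"z":0,"jaw":0},{"rx":0,"ry":0,"rz":0,"x":-0.96,"y":0.973,"z":0,"jaw":0},{"rx":0,"ry":0,"rz":0,"x":-0.96,"y":0.973,"z":0,"jaw":0},{"rx":0,"ry":0,"rz":0,"x":-0.96,"y":0.973,"z":0,"jaw":0},{"rx":0,"ry":0,"rz":0,"x":-0.96,"y":0.973,"z":0,"jaw":0},{"rx":0,"ry":0,"rz":0,"x":-0.96,"y":0.973,"z":0,"jaw":0},{"rx":0,"ry":0,"rz":0,"x":-0.96,"y":0.973,"z":0,"jaw":0},{"rx":0,"ry":0,"rz":0,"x":-0.96,"y":0.973,"z":0,"jaw":0},{"rx":0,"ry":0,"rz":0,"x":-0.96,"y":0.973,"z":0,"jaw":0}]'
python3 -c "
from h import *
cal,im,d=snap('wrist','w11.png'); find('wrist',cal,['solder_spool_mid','weight_mid'])
for r in arm.cut_out('wrist','solder_spool_mid')[:1]:
    v,u=np.nonzero(r['mask']); print(r['p'],u.min(),u.max(),v.min(),v.max())
go(.432,-.255,.01)"
```

```text
t: 20.7
position: [0.4316, -0.254, 0.1194]
tool_rot: [[1.0, 0.001, -0.0], [0.001, -1.0, 0.001], [-0.0, -0.001, -1.0]]
contact_force: [-0.2, -0.2, -0.0]
opening: 1.0
finger_force: 0.0
wrist weight_mid 0.86 [189.  86.] [ 0.533 -0.175]
0.68 273 351 199 282
t 20.9 pos [ 0.4315 -0.2543  0.1197] -> xyz [0.003 0.004 0.548] r [-0.     0.     0.001]
```

View pics/w11.png

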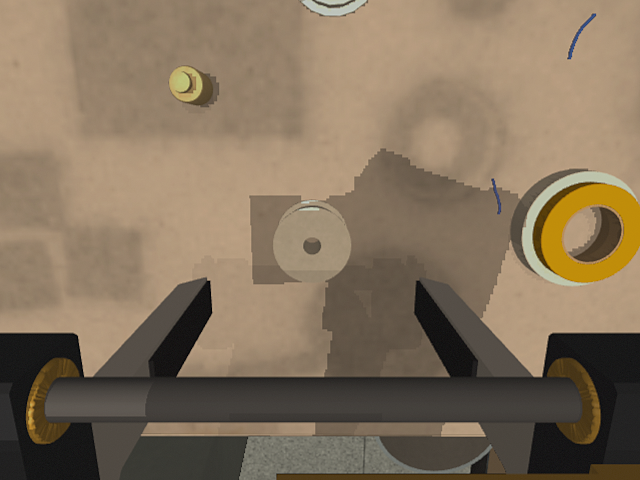

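The spool's top flange is centred at (312,244).

```bash
python3 -c "
from h import *
print(ray('wrist',(312,244),.032),ray('wrist',(312,246),.032))"
```

```text
[ 0.4326775  -0.25359087  0.032     ] [ 0.4312969  -0.25359007  0.032     ]
```

```bash
python3 -m inch '[{"rx":0,"ry":0,"rz":0,"x":0.002,"y":-0.003,"z":0.15,"jaw":0},{"rx":0,"ry":0,"rz":0,"x":0.002,"y":-0.003,"z":0.33,"jaw":0},{"rx":0,"ry":0,"rz":0,"x":0.002,"y":-0.003,"z":0.48,"jaw":0.1},{"rx":0,"ry":0,"rz":0,"x":0.002,"y":-0.003,"z":0.542,"jaw":0.2},{"rx":0,"ry":0,"rz":0,"x":0.002,"y":-0.003,"z":0.542,"jaw":0.3},{"rx":0,"ry":0,"rz":0,"x":0.002,"y":-0.003,"z":0.542,"jaw":0.36},{"rx":0,"ry":0,"rz":0,"x":0.002,"y":-0.003,"z":0.542,"jaw":0.42},{"rx":0,"ry":0,"rz":0,"x":0.002,"y":-0.003,"z":0.542,"jaw":0.48},{"rx":0,"ry":0,"rz":0,"x":0.002,"y":-0.003,"z":0.542,"jaw":0.9},{"rx":0,"ry":0,"rz":0,"x":0.002,"y":-0.003,"z":0.542,"jaw":0.9},{"rx":0,"ry":0,"rz":0,"x":0.002,"y":-0.003,"z":0.542,"jaw":0.9},{"rx":0,"ry":0,"rz":0,"x":0.002,"y":-0.003,"z":0.542,"jaw":0.9}]' 30
python3 -c "
from h import *
go(.469,.243,.11)"
```

```text
t: 21.9
position: [0.4322, -0.2545, 0.0125]
tool_rot: [[1.0, -0.0, 0.002], [-0.0, -1.0, -0.001], [0.002, 0.001, -1.0]]
contact_force: [-2.2, 1.9, 9.6]
opening: 0.505
finger_force: 30.0
t 21.9 pos [ 0.4322 -0.2545  0.0125] -> xyz [ 0.184 -2.487 -0.489] r [ 0.001 -0.002 -0.   ]
```

The opening reads 47.5 mm where the flange should give 52, so I'll lift a little and look.

```bash
python3 -m inch '[{"rx":0,"ry":0,"rz":0,"x":0,"y":0,"z":-0.05,"jaw":0.9},{"rx":0,"ry":0,"rz":0,"x":0,"y":0,"z":-0.1,"jaw":0.9},{"rx":0,"ry":0,"rz":0,"x":0,"y":0,"z":-0.15,"jaw":0.9},{"rx":0,"ry":0,"rz":0,"x":0,"y":0,"z":-0.15,"jaw":0.9}]'
python3 -c "
from h import *
cal,im,d=snap('wrist','w12.png'); s=arm.state(); print(s['contact_force'])
_,im2,_=snap('side'); b=im2[160:280,340:540,::-1]; b=cv2.resize(b,None,fx=2.5,fy=2.5)
cv2.imwrite('pics/m12.png',np.vstack([cv2.resize(im[200:,:,::-1],(500,219)),b]))"
```

```text
t: 22.23
position: [0.4325, -0.2551, 0.044]
tool_rot: [[1.0, -0.001, 0.003], [-0.001, -1.0, -0.002], [0.003, 0.002, -1.0]]
contact_force: [0.4, -0.8, -1.8]
opening: 0.502
finger_force: 30.0
[ 0.88658165 -0.52689687 -1.99760017]
```

View pics/m12.png

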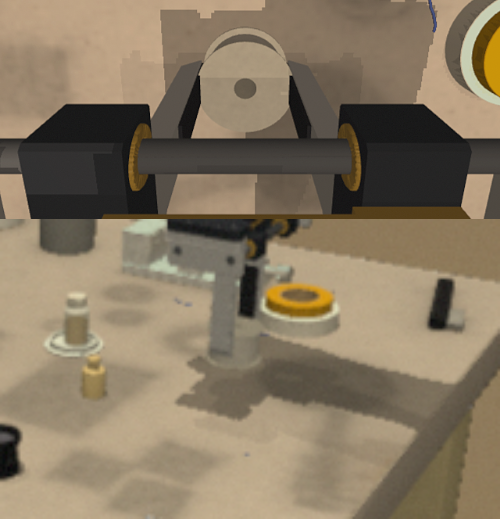

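The spool is held level across its flange and the force reading matches its weight. I'm carrying it to the pad.

```bash
python3 -m inch '[{"rx":0,"ry":0,"rz":0,"x":0,"y":0,"z":-0.12,"jaw":0.9},{"rx":0,"ry":0,"rz":0,"x":0,"y":-0.03,"z":-0.24,"jaw":0.9},{"rx":0,"ry":0,"rz":0,"x":0.03,"y":-0.12,"z":-0.34,"jaw":0.9},{"rx":0,"ry":0,"rz":0,"x":0.06,"y":-0.25,"z":-0.34,"jaw":0.9},{"rx":0,"ry":0,"rz":0,"x":0.09,"y":-0.4,"z":-0.34,"jaw":0.9},{"rx":0,"ry":0,"rz":0,"x":0.12,"y":-0.55,"z":-0.34,"jaw":0.9},{"rx":0,"ry":0,"rz":0,"x":0.15,"y":-0.7,"z":-0.34,"jaw":0.9},{"rx":0,"ry":0,"rz":0,"x":0.18,"y":-0.85,"z":-0.34,"jaw":0.9},{"rx":0,"ry":0,"rz":0,"x":0.18,"y":-1,"z":-0.34,"jaw":0.9}]'
python3 -m inch '[{"rx":0,"ry":0,"rz":0,"x":0,"y":-0.15,"z":0,"jaw":0.9},{"rx":0,"ry":0,"rz":0,"x":0,"y":-0.3,"z":0,"jaw":0.9},{"rx":0,"ry":0,"rz":0,"x":0,"y":-0.45,"z":0,"jaw":0.9},{"rx":0,"ry":0,"rz":0,"x":0,"y":-0.6,"z":0,"jaw":0.9},{"rx":0,"ry":0,"rz":0,"x":0,"y":-0.75,"z":0,"jaw":0.9},{"rx":0,"ry":0,"rz":0,"x":0,"y":-0.9,"z":0,"jaw":0.9},{"rx":0,"ry":0,"rz":0,"x":0,"y":-1,"z":0,"jaw":0.9}]'
python3 -m inch '[{"rx":0,"ry":0,"rz":0,"x":0,"y":-0.15,"z":0,"jaw":0.9},{"rx":0,"ry":0,"rz":0,"x":0,"y":-0.3,"z":0,"jaw":0.9},{"rx":0,"ry":0,"rz":0,"x":0,"y":-0.42,"z":0,"jaw":0.9},{"rx":0,"ry":0,"rz":0,"x":0,"y":-0.48,"z":0,"jaw":0.9},{"rx":0,"ry":0,"rz":0,"x":0,"y":-0.48,"z":0,"jaw":0.9},{"rx":0,"ry":0,"rz":0,"x":0,"y":-0.48,"z":0,"jaw":0.9}]'
cat > pad.py <<'E'
from h import *
import sys
cal,im,d=snap('wrist',sys.argv[1]); find('wrist',cal,['spool_pad','solder_spool_mid'])
h=cv2.cvtColor(im,cv2.COLOR_RGB2HSV)
for r in arm.cut_out('wrist','spool_pad')[:1]:
    m=r['mask'].astype(np.uint8); c=max(cv2.findContours(m,0,1)[0],key=cv2.contourArea)[:,0]
    W=np.array([ray('wrist',p,.004,cal)[:2] for p in c.astype(float)])
    # circle of 72 mm, robust (part of outline is occlusion)
    from scipy.optimize import least_squares
    s=least_squares(lambda q:np.hypot(*(W-q).T)-.036,W.mean(0),loss='soft_l1',f_scale=.001).x
    e=np.hypot(*(W-s).T)-.036; print(r['p'],len(W),'pad',s,'inliers',(abs(e)<.0015).mean(),W.min(0),W.max(0))
go(*s,.0165)
E
python3 pad.py w13.png
```

```text
t: 23.08
position: [0.468, -0.0529, 0.1093]
tool_rot: [[1.0, -0.0, 0.0], [-0.0, -1.0, 0.0], [0.0, -0.0, -1.0]]
contact_force: [1.1, -0.1, -2.3]
opening: 0.502
finger_force: 30.0
t: 23.67
position: [0.4671, 0.1484, 0.1093]
tool_rot: [[1.0, 0.001, -0.0], [0.001, -1.0, 0.001], [-0.0, -0.001, -1.0]]
contact_force: [0.4, 0.0, -1.4]
opening: 0.502
finger_force: 30.0
t: 24.17
position: [0.4673, 0.2413, 0.109]
tool_rot: [[1.0, 0.001, -0.001], [0.001, -1.0, -0.001], [-0.001, 0.001, -1.0]]
contact_force: [0.0, -0.7, -1.9]
opening: 0.504
finger_force: 30.0
wrist spool_pad 0.9 [308. 236.] [0.469 0.245]
wrist solder_spool_mid 0.61 [317. 300.] [0.426 0.239]
0.63 271 pad [0.46729035 0.24470961] inliers 0.6568265682656826 [0.4519839  0.20936372] [0.50356326 0.28100745]
t 24.4 pos [0.4678 0.2401 0.1094] -> xyz [-0.002 -0.023  0.464] r [ 0.001  0.    -0.003]
```

View pics/w13.png

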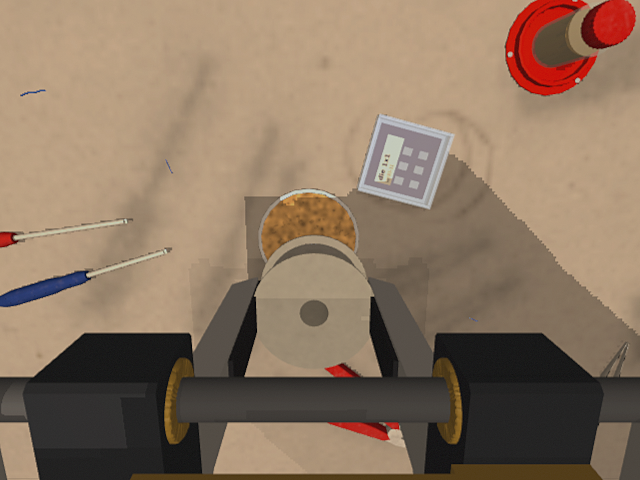

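The pad's visible arc is centred near (309,237). Next I need the spool's actual centre relative to the TCP.

```bash
python3 -c "
from h import *
p=arm.state()['position']
for uv in((314,313),(313.5,308)): print(ray('wrist',uv,p[2]+.0195)-p)
for uv in((430,208),(358,190)): print(ray('wrist',uv,.01))"
```

```text
[-0.00048905 -0.00032814  0.0195    ]
[ 0.00175955 -0.00012559  0.0195    ]
[0.49100448 0.16033472 0.01      ]
[0.50342681 0.20965998 0.01      ]
```

```bash
python3 -m inch '[{"rx":0,"ry":0,"rz":0,"x":-0.002,"y":-0.02,"z":0.08,"jaw":0.9},{"rx":0,"ry":0,"rz":0,"x":-0.002,"y":-0.02,"z":0.2,"jaw":0.9},{"rx":0,"ry":0,"rz":0,"x":-0.002,"y":-0.02,"z":0.31,"jaw":0.9},{"rx":0,"ry":0,"rz":0,"x":-0.002,"y":-0.02,"z":0.39,"jaw":0.9},{"rx":0,"ry":0,"rz":0,"x":-0.002,"y":-0.02,"z":0.43,"jaw":0.9},{"rx":0,"ry":0,"rz":0,"x":-0.002,"y":-0.02,"z":0.448,"jaw":0.9},{"rx":0,"ry":0,"rz":0,"x":-0.002,"y":-0.02,"z":0.448,"jaw":0.9},{"rx":0,"ry":0,"rz":0,"x":-0.002,"y":-0.02,"z":0.448,"jaw":0.9}]'
python3 -c "
from h import *
go(.4673,.2445,.0165)"
```

```text
t: 25.03
position: [0.4677, 0.2456, 0.0207]
tool_rot: [[1.0, -0.001, 0.001], [-0.001, -1.0, 0.0], [0.001, -0.0, -1.0]]
contact_force: [-0.3, -0.1, -2.1]
opening: 0.502
finger_force: 30.0
t 25.0 pos [0.4677 0.2456 0.0207] -> xyz [-0.002  0.005  0.021] r [-0.    -0.001 -0.001]
```

```bash
python3 -m inch '[{"rx":0,"ry":0,"rz":0,"x":-0.002,"y":0.002,"z":0.01,"jaw":0.9},{"rx":0,"ry":0,"rz":0,"x":-0.002,"y":0.002,"z":0.018,"jaw":0.9},{"rx":0,"ry":0,"rz":0,"x":-0.002,"y":0.002,"z":0.018,"jaw":0.9},{"rx":0,"ry":0,"rz":0,"x":-0.002,"y":0.002,"z":0.018,"jaw":0.9}]'
```

```text
t: 25.37
position: [0.4672, 0.2453, 0.0168]
tool_rot: [[1.0, -0.001, 0.001], [-0.001, -1.0, 0.0], [0.001, -0.0, -1.0]]
contact_force: [0.8, -0.0, 0.8]
opening: 0.506
finger_force: 30.0
```

The pad has taken the weight. Releasing gently, then straight up.

```bash
python3 -m inch '[{"rx":0,"ry":0,"rz":0,"x":0,"y":0,"z":0.001,"jaw":0.46},{"rx":0,"ry":0,"rz":0,"x":0,"y":0,"z":0.001,"jaw":0.42},{"rx":0,"ry":0,"rz":0,"x":0,"y":0,"z":0.001,"jaw":0.36},{"rx":0,"ry":0,"rz":0,"x":0,"y":0,"z":0.001,"jaw":0.3},{"rx":0,"ry":0,"rz":0,"x":0,"y":0,"z":0.001,"jaw":0.28},{"rx":0,"ry":0,"rz":0,"x":0,"y":0,"z":0.001,"jaw":0.28},{"rx":0,"ry":0,"rz":0,"x":0,"y":0,"z":0.001,"jaw":0.28},{"rx":0,"ry":0,"rz":0,"x":0,"y":0,"z":-0.1,"jaw":0.28},{"rx":0,"ry":0,"rz":0,"x":0,"y":0,"z":-0.25,"jaw":0.28},{"rx":0,"ry":0,"rz":0,"x":0,"y":0,"z":-0.4,"jaw":0.28},{"rx":0,"ry":0,"rz":0,"x":0,"y":0,"z":-0.5,"jaw":0.28},{"rx":0,"ry":0,"rz":0,"x":0,"y":0,"z":-0.5,"jaw":0.28}]' 
python3 - <<'E'
from h import *
cal,im,d=snap('wrist'); find('wrist',cal,['spool_pad','solder_spool_mid','vial_red_mid'])
_,t,_=snap('side')
cv2.imwrite('pics/w14.png',np.hstack([im[130:330,150:550,::-1],cv2.resize(t[180:380,180:480,::-1],(400,267))[:200]]))
cal,im,d=snap('top'); find('top',cal,["loupe_mid","weight_mid",'vial_white_mid'])
E
```

```text
t: 26.37
position: [0.4686, 0.2464, 0.1202]
tool_rot: [[1.0, -0.0, 0.005], [-0.0, -1.0, 0.002], [0.005, -0.002, -1.0]]
contact_force: [0.1, 0.0, -0.2]
opening: 0.721
finger_force: 0.0
wrist spool_pad 0.78 [318. 236.] [0.468 0.243]
wrist solder_spool_mid 0.88 [319. 246.] [0.465 0.242]
wrist vial_red_mid 0.93 [574.  43.] [0.594 0.089]
top loupe_mid 0.86 [307. 240.] [ 0.525 -0.008]
top loupe_mid 0.28 [392. 235.] [ 0.531 -0.176]
top weight_mid 0.62 [393. 235.] [ 0.531 -0.179]
top weight_mid 0.43 [437. 194.] [ 0.611 -0.271]
top vial_white_mid 0.56 [436. 196.] [ 0.607 -0.266]
```

View pics/w14.png

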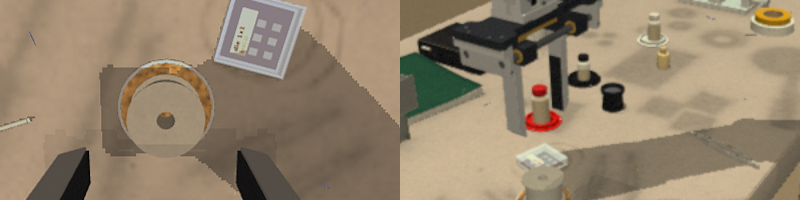

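```bash
python3 - <<'E'
from h import *
print(ray('wrist',(316,248.5),.036), ray('wrist',(316,192),.004)-[.036,0,0])
E
```

```text
[0.46663313 0.24314946 0.036     ] [0.46306951 0.24292727 0.004     ]
```

The spool sits flat and within about 3 mm of the pad's centre. The three vials stand in their cups, and the loupe and weight have not moved. Handing in.

```bash
python3 -c "
from plant import arm
print(arm.job_done())"
```

```text
the job is handed in; nothing more can be done
None
```

I set all three vials upright in the cups matching their caps and stood the solder spool flat on the cork pad, within about 3 mm of its centre; no vial tipped, the loupe and brass weight stayed put, and the job was handed in at about 27 s (the result was not reported back).

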